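Pull the empty tray from under the shelf and restock it

TASK

Slide the empty black tray out from under the low shelf along the counter until it is clear of the overhanging edge, then lift it out, keep it level and set it down lengthwise on the cork mat, inside the mat's edges. Then stand the white carton upright in either compartment of that tray, setting it down rather than dropping it. Leave the full tray, the bottle on the shelf and the mug where they are.

Things in the scene. Friction and masses are not known exactly. Their poses are not given: they have to be found in the camera images.
- shelf: Low white desk shelf, fixed, 200 deep (x) x 290 wide (y) x 74 high; origin: centre of its footprint. Open front towards its -x, front edge at x = -100, closed back. Top board 10 thick, with a lip turned down along the front edge, underside 54 above the counter. Two bays 130 wide at y = +70 and -70, walls 10 thick. A tray in each bay (either may be the empty one) slides out to the shelf's -x.
- tray: EMPTY black tray, loose, 0.2 to 0.4 kg, 190 long (x) x 110 wide x 46 high; origin: centre of underside, z up. Its -x end sticks out 73 to 93 from under the shelf, x nearly parallel to the shelf's. Floor 5 thick, end walls 10, side walls 5. A cross wall 12 thick at x = 0, as high as the rim, where it balances: good to lift by. Two compartments 79 (x) x 100, centred at x = +45.5 and -45.5.
- tray_front (a point): Middle of the top of the empty tray's front wall (x = -90, 46 above its underside); the wall is 10 thick along x and can be pinched from above.
- tray_rib (a point): Middle of the top of the empty tray's cross wall (x = 0, 46 above its underside); 12 thick along x.
- full_tray: The same black tray but heaped with round metal tins, about 0.6 kg, in the shelf's other bay. Origin: centre of its underside. To be left alone.
- mat: Thin tan cork mat, fixed to the counter, 230 long (x) x 150 wide (y) x 3 thick. Origin: centre of its underside, on the counter; the tray is to lie with its length along the mat's x (either way round).
- carton: White closed carton with a blue band, loose, standing upright on the counter, 52 (x) x 90 (y) x 80 high, about 0.15 kg. Origin: centre of its underside. Rigid; can be gripped across its 52 width near the top. Standing in the tray it rises 39 above the rim.
- bottle: Clear bottle with black cap, 60 diameter x 110 high, loose, standing on the rear part of the shelf's top (74 above the counter). Origin: centre of its underside. To be left alone.
- mug: White mug, 76 diameter x 90 high, loose, on the counter beyond the work. Origin: centre of its underside. To be left alone.
Not all that is in view belongs to the job. Leave any yellow look-alike of the carton alone. What is shaped like the tray but red is not meant.

How it is judged:
By the outcome, as a careful person would: the job done as asked, in the order asked, and still so for the second after the job is handed in, with the robot touching nothing.
It also fails if it takes over 72 s, if anything falls off the work surface, if the arm or the gripper's body presses on something with over 40 N, if the wrist force passes 120 N, or if a joint passes its speed limit or range.

ROBOT

A 6-joint arm with a two-finger parallel gripper is mounted at the origin on the work surface. World frame = base frame: x ahead of the robot, y to its left, z up, the work surface at z = 0. Lengths are in m, angles in rad, forces in N, time in s.
With the tool pointing down it reaches from about 0.425 to 0.95 m from the base axis. Payload 3.5 kg.
Tool frame: the origin (TCP) lies between the finger pads; the fingertips stand 22 mm ahead of it and the grasp point (between the pads) lies 3 mm ahead of it (ctrl.nose_length is the z of the fingertips in the tool frame, in m); z points along the fingers, y is the line along which they close (so a half turn about z gives the same grasp; the last joint's range is limited). The gripper opens to 85 mm and grips with 20 to 120 N. Pads are 22 mm wide; open, the fingers measure 114 mm over their backs; the gripper's body (76 mm by 85 mm) begins 54 mm behind the grasp point. The pads swing forward as they close: fully open they stand 13 mm farther back than shut.
Start: joints at [-1.252, 0.286, 1.577, -0, 1.279, -0.15], TCP at [0.305, -0.602, 0.253] pointing down, gripper open.
Joint ranges: [-2.77, 2.77], [-0.9, 2.22], [0.21, 2.48], [-1.53, 4.67], [0.24, 2.81], [-2.84, 2.84]. Speed limits (rad/s): [2.79, 2.79, 3.14, 3.14, 3.14, 3.14].

INTERFACE

Orientations are given as a unit quaternion [x, y, z, w].
In Python, from plant import ctrl gives the robot as it stands. The module is installed in compiled form; this text tells all that it offers.
- The arm moves only by the tool send_rows, never from a script. Its argument "rows" is text: rows parted by semicolons, each of 7 numbers parted by spaces: the turn, a rotation vector about the tool's x, y, z in degrees, then the shift along the tool's x, y, z in mm, then the opening, from -1 (shut) to 1 (fully open). A call has 1 to 8 rows; each row is the pose to reach, as a shift and turn from the pose commanded when the call began, along the tool's axes at that moment; what a row does not reach only later rows make up. A row lasts 1/8 s, in which the tool goes at most 62.5 mm and 10.7 degrees, less where a joint would pass 70% of its speed; a pose out of reach is approached as far as the arm can. A call with a gripper value outside its range is refused whole. The fingers move at their own pace and stop on an object; "grip_force" is the grip in N (left out, the last holds). Time passes only in rows, so rows that repeat a pose let the fingers close. It gives the time, the measured TCP pose, the force, the opening and the grip force at its end, in the units of the state.
- ctrl.get_state(): the state, without advancing time (a new reading comes with each control period).
- ctrl.read_camera(name): name is "scene" or "top" or "wrist"; returns a dict with "color" (480x640x3 uint8, red, green, blue), "fx", "fy", "cx", "cy" (pixels), "extrinsics" (4x4, takes a point from world to camera coordinates). Camera axes: x right, y down, z forward; pixel columns grow to the right and rows downward; lengths in m; the calibration is good to about 2 mm. A picture is of the moment at which its call begins. There is no depth.
- ctrl.sign_off(): hands the job in; it is judged then, once.
Trained networks look in a picture, given as the dict that the camera call returned (one of the last four; its "shot" number tells which), for a name from the list of things; names that differ only in an ending like _2 or _b are one class to them, and where a whole thing is asked for, a point or a joint stands for the part that bears it (a point fixed in the world has none). Each returns a list of dicts, best first, with "p" (0 to 1); they miss things now and then, are a little off and sometimes report something else, mostly with a low value. They report only what shows in the picture. A call takes as long as a camera call. They do not tell look-alikes from the thing itself.
- ctrl.look_for(picture, target): "position" ([x, y, z] in m, in the coordinates of the camera as it stood for that picture, good to about 4 mm: the middle of the surface that is visible of it).
The state is a dict: "time": time; "qpos": joint angles; "dq": joint speeds; "joint_efforts": joint torques, N m; "eef_pos": TCP position; "tcp_rot": TCP orientation; "contact_force": force on the tool from outside, world axes, zero at the start; "wrist_torque": the same for the moment, N m; "opening": opening from 0.0 (shut) to 1.0 (fully open); "finger_force": force on a finger pad.
Only numpy, scipy, OpenCV 4.12 (cv2) and the standard library are available. Lean on these libraries where they do the work, as an engineer would, in place of code of your own. Each camera call takes 0.05 s, during which the arm holds its last target. There are 200 camera calls.

## Working session

There is one attempt and no reset: what is moved stays moved. The work goes in short steps, Python scripts to look and compute and a tool call to move; the robot and the scene stay as the last step left them, time stands still between calls to the robot, and variables do not carry over. Pictures are saved under pics/ and viewed, at most 14 in all, crops included, and the job is handed in when it is done.

Besides the shell and the picture viewer there is one more tool, called after "Emit:" as name(argument=value, ...) on one line, values as JSON. send_rows: Moves the arm, as the interface text tells. Its arguments: {"type":"object","properties":{"rows":{"type":"string"},"grip_force":{"type":"number"}},"required":["rows"]}

```bash
mkdir -p pics
cat > h.py <<'E'
import numpy as np, cv2
from plant import ctrl
from scipy.spatial.transform import Rotation as R
def cam(n,save=None):
    p=ctrl.read_camera(n)
    if save: cv2.imwrite('pics/'+save,p['color'][:,:,::-1])
    return p
def w(p,c):
    E=np.array(p['extrinsics']); return E[:3,:3].T@(np.array(c)-E[:3,3])
def proj(p,X):
    E=np.array(p['extrinsics']); c=E[:3,:3]@np.array(X)+E[:3,3]
    return np.array([p['fx']*c[0]/c[2]+p['cx'],p['fy']*c[1]/c[2]+p['cy']])
def ray(p,u,v,z):
    E=np.array(p['extrinsics']); o=-E[:3,:3].T@E[:3,3]
    d=E[:3,:3].T@np.array([(u-p['cx'])/p['fx'],(v-p['cy'])/p['fy'],1]); return o+d*(z-o[2])/d[2]
def look(p,t,n=3):
    for r in ctrl.look_for(p,t)[:n]:
        X=w(p,r['position']); print(t,round(r['p'],2),X.round(3),proj(p,X).round())
E
cat > a.py <<'E'
from h import *
for n in ('scene','top'):
    p=cam(n,n+'1.png'); print(n)
    for t in ('shelf','tray','tray_front','tray_rib','full_tray','mat','carton','bottle','mug'): look(p,t)
print({k:np.round(v,3) for k,v in ctrl.get_state().items()}, ctrl.nose_length)
E
python3 a.py
```

```text
scene
shelf 0.78 [0.643 0.266 0.072] [404. 288.]
tray 0.74 [0.67  0.134 0.004] [354. 297.]
tray 0.66 [0.561 0.539 0.02 ] [502. 297.]
tray 0.55 [0.286 0.265 0.019] [423. 205.]
tray_front 0.98 [0.563 0.531 0.01 ] [498. 298.]
tray_front 0.88 [0.676 0.138 0.005] [355. 299.]
tray_front 0.68 [0.29  0.26  0.017] [421. 206.]
tray_rib 0.87 [0.285 0.259 0.018] [421. 205.]
tray_rib 0.74 [0.562 0.535 0.012] [500. 298.]
tray_rib 0.72 [0.674 0.135 0.003] [354. 298.]
full_tray 0.64 [0.548 0.117 0.042] [359. 254.]
mat 0.74 [ 0.567 -0.179  0.004] [264. 244.]
carton 0.8 [ 0.641 -0.416  0.07 ] [178. 232.]
carton 0.78 [ 0.374 -0.462  0.065] [202. 169.]
carton 0.67 [ 0.52  -0.412  0.073] [197. 203.]
bottle 0.73 [0.548 0.31  0.143] [430. 250.]
mug 0.83 [ 0.783 -0.097  0.052] [263. 302.]
top
shelf 0.82 [0.592 0.262 0.077] [245. 227.]
shelf 0.26 [0.679 0.138 0.007] [287. 205.]
tray 0.66 [0.679 0.14  0.01 ] [286. 204.]
tray 0.58 [0.556 0.543 0.005] [160. 238.]
tray_front 0.9 [0.679 0.14  0.002] [286. 205.]
tray_front 0.87 [0.557 0.537 0.005] [162. 238.]
tray_front 0.8 [0.279 0.268 0.005] [241. 327.]
tray_rib
[... 230 characters left out ...]
0.59 [ 0.485 -0.411  0.084] [461. 267.]
carton 0.56 [ 0.356 -0.468  0.077] [479. 309.]
bottle 0.61 [0.526 0.304 0.151] [226. 244.]
mug 0.74 [ 0.792 -0.099  0.04 ] [361. 170.]
{'time': np.float64(1.0), 'qpos': array([-1.252,  0.286,  1.577, -0.   ,  1.279, -0.15 ]), 'dq': array([-0.002, -0.   , -0.001, -0.001,  0.001,  0.   ]), 'joint_efforts': array([ 2.0000e-03, -4.0597e+01, -2.9295e+01, -0.0000e+00,  1.0000e-03,
       -0.0000e+00]), 'eef_pos': array([ 0.305, -0.602,  0.253]), 'tcp_rot': array([ 0.973,  0.232, -0.   , -0.   ]), 'contact_force': array([0.936, 0.44 , 0.346]), 'wrist_torque': array([-0.042, -0.045, -0.006]), 'finger_force': np.float64(0.0), 'opening': np.float64(1.001)} 0.022
```

View pics/scene1.png

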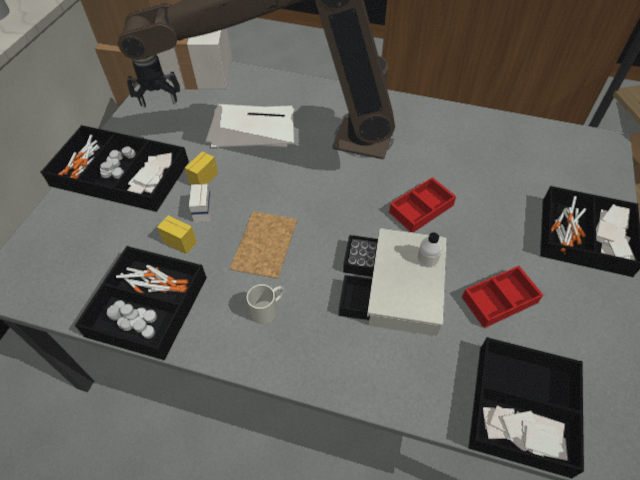

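View pics/top1.png

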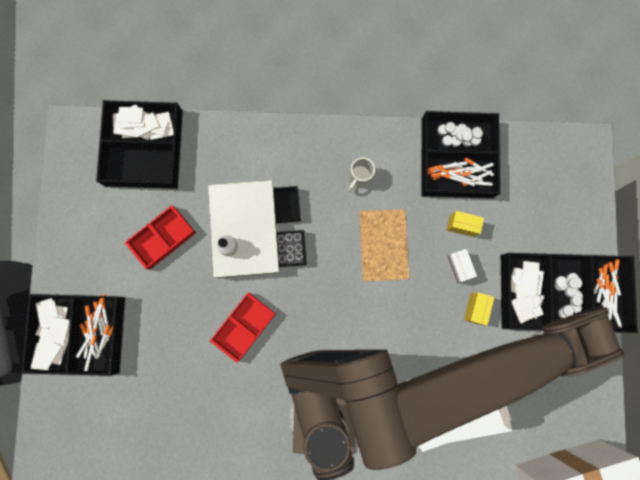

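Candidates for the tray: black empty one at scene (355,298), full tray (360,252), red look-alikes (423,205) and (502,297), and large black organisers at the edges. I choose (355,298), which is empty and under the shelf's far bay. Candidates for the carton: white (199,203), yellow (178,233) and (202,168). I choose the white one. Next is a close crop with measurements.

```bash
cat > b.py <<'E'
from h import *
p=cam('top'); im=p['color'].astype(int); r,g,b=im[...,0],im[...,1],im[...,2]
def seg(mask,box,z,n):
    m=np.zeros(mask.shape,np.uint8); x0,y0,x1,y1=box; m[y0:y1,x0:x1]=mask[y0:y1,x0:x1]
    c=max(cv2.findContours(m,cv2.RETR_EXTERNAL,cv2.CHAIN_APPROX_NONE)[0],key=cv2.contourArea)
    W=np.array([ray(p,u,v,z)[:2] for u,v in c[:,0]],np.float32)*1000
    q=cv2.minAreaRect(W); print(n,np.round(q[0]),np.round(q[1]),round(q[2],1))
seg((r-b>50),(330,190,430,300),.003,'mat')
seg((r>150)&(abs(r-b)<40),(190,160,290,300),.074,'shelf')
seg((r>150)&(abs(r-b)<40),(440,240,490,290),.08,'carton')
cv2.imwrite('pics/crop.png',cv2.resize(p['color'][150:310,200:500,::-1],None,fx=2.6,fy=2.6,interpolation=cv2.INTER_CUBIC))
E
python3 b.py
```

```text
mat [ 558. -181.] [230. 150.] 3.7
shelf [586. 280.] [439. 310.] 2.0
carton [ 493. -423.] [153. 157.] 89.9
```

View pics/crop.png

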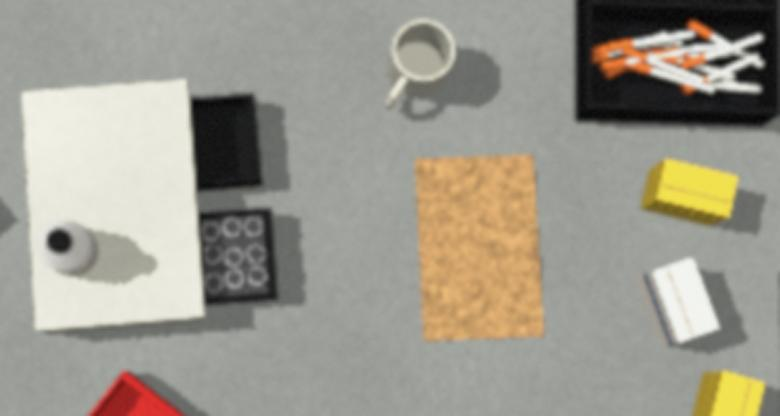

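The crop confirms the choices: the empty tray is at crop (228,142), the tins tray at (237,255) and the white carton at (684,300). Next I'll move the wrist camera over the tray.

```bash
cat >> h.py <<'E'
def go(x,y,z,yaw):
    "row numbers (turn about tool z, shift) from current pose to world TCP x,y,z with tool x at yaw deg, tool straight down"
    s=ctrl.get_state(); Rc=R.from_quat(s['tcp_rot']); Rt=R.from_euler('z',yaw,degrees=True)*R.from_quat([1,0,0,0])
    d=Rc.inv().apply(np.array([x,y,z])-s['eef_pos'])*1000
    print('pos',np.round(s['eef_pos'],4),'t',round(float(s['time']),2),'F',np.round(s['contact_force'],1),'op',round(float(s['opening']),2))
    print('turn',(Rc.inv()*Rt).as_rotvec(degrees=True).round(2),'shift',d.round(1))
E
python3 -c "
from h import *
go(.62,-.02,.30,4.5)
p=cam('wrist');E=np.array(p['extrinsics']);s=ctrl.get_state()
print(R.from_quat(s['tcp_rot']).inv().apply(-E[:3,:3].T@E[:3,3]-s['eef_pos']), (R.from_quat(s['tcp_rot']).inv().as_matrix()@E[:3,:3].T).round(2), p['fx'])"; sed -i 's/r>150/r>205/' b.py; python3 b.py
```

```text
pos [ 0.305  -0.6021  0.2533] t 1.05 F [ 0.1  0.5 -0.3] op 1.0
turn [-0.    0.   22.36] shift [ 544.  -377.   -46.7]
[ 8.02741589e-02  8.51887099e-05 -1.21248610e-01] [[-0.   -0.95 -0.31]
 [ 1.   -0.   -0.  ]
 [ 0.   -0.31  0.95]] 355.09028089746255
mat [ 558. -181.] [230. 150.] 3.8
shelf [589. 270.] [288. 199.] 6.3
carton [ 492. -418.] [90. 52.] 19.8
```

Emit:
send_rows(rows="0 0 3 62 -43 -6 1;0 0 6 124 -86 -12 1;0 0 10 186 -129 -18 1;0 0 13 248 -172 -24 1;0 0 16 310 -215 -30 1;0 0 19 372 -258 -36 1;0 0 22.4 434 -301 -42 1;0 0 22.4 480 -340 -46 1")

```text
time: 2.15
eef_pos: [0.5407, -0.1607, 0.2932]
tcp_rot: [0.999, 0.039, 0.0, 0.0]
contact_force: [0.2, -0.2, -0.1]
opening: 1.003
finger_force: 0.0
```

```bash
python3 -c "
from h import *
go(.70,.04,.28,5)"
```

```text
pos [ 0.5407 -0.1607  0.2932] t 2.15 F [ 0.2 -0.2 -0.1] op 1.0
turn [ 0.03 -0.06 -0.57] shift [ 174.3 -187.8   13.3]
```

Emit:
send_rows(rows="0 0 -0.6 43 -47 3 0.3;0 0 -0.6 86 -94 6 0.3;0 0 -0.6 129 -141 9 0.3;0 0 -0.6 174 -188 13 0.3;0 0 -0.6 174 -188 13 0.3;0 0 -0.6 174 -188 13 0.3")

```text
time: 2.9
eef_pos: [0.6987, 0.0387, 0.2792]
tcp_rot: [0.999, 0.045, -0.0, 0.0]
contact_force: [0.1, 0.4, 0.3]
opening: 0.654
finger_force: 0.0
```

```bash
cat > c.py <<'E'
from h import *
p=cam('wrist','w1.png')
for t in ('tray','tray_front','full_tray','shelf'): look(p,t)
go(.70,.04,.28,5)
E
python3 c.py
```

```text
tray 0.93 [0.674 0.149 0.007] [220. 211.]
tray 0.83 [0.311 0.216 0.023] [168. 460.]
tray_front 0.84 [0.681 0.153 0.008] [216. 204.]
tray_front 0.79 [0.302 0.212 0.019] [172. 462.]
full_tray 0.78 [0.571 0.104 0.038] [252. 308.]
shelf 0.92 [0.637 0.256 0.073] [ 93. 253.]
pos [0.6984 0.037  0.2803] t 3.15 F [ 0.1  0.1 -0.2] op 0.65
turn [ 0.02 -0.04 -0.04] shift [ 1.9 -2.8  0.3]
```

View pics/w1.png

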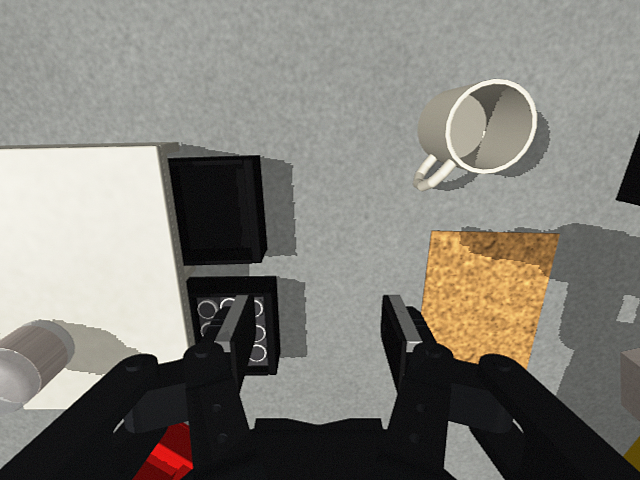

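The picture shows the empty tray's front at about (260,156)-(267,262), the shelf's front edge at (160,147)-(190,340) and the mug at (490,125). I'll take a brightened crop for exact edges.

```bash
python3 -c "
import cv2,numpy as np
a=cv2.imread('pics/w1.png')[140:280,150:310].astype(float)
a=np.clip(255*(a/255)**.4,0,255).astype(np.uint8)
cv2.imwrite('pics/w1c.png',cv2.resize(a,None,fx=4,fy=4,interpolation=cv2.INTER_CUBIC))"
```

```text
(no output)
```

View pics/w1c.png

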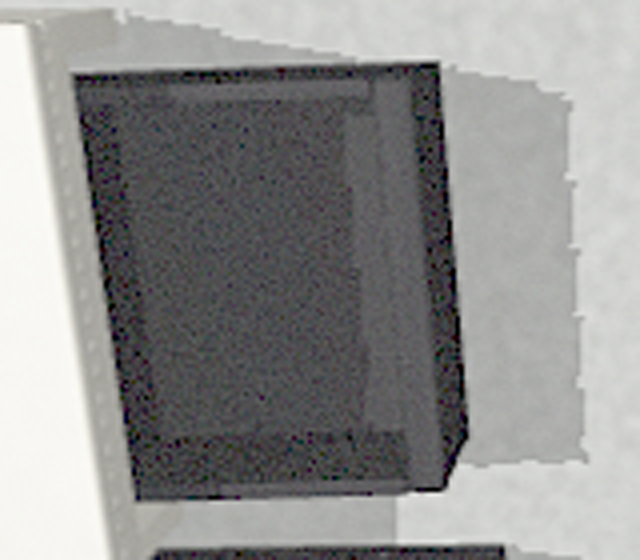

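```bash
cat > d.py <<'E'
from h import *
p=cam('wrist')
def P(u,v,z): return ray(p,150+u/4,140+v/4,z)[:2]*1000
A=P(410,78,.046);B=P(443,490,.046); print('rim outer',A.round(1),B.round(1),np.linalg.norm(A-B))
C=P(78,82,.046); print('far side',C.round(1), np.degrees(np.arctan2(*(A-C)[::-1])))
C=P(137,499,.046); print('near side',C.round(1), np.degrees(np.arctan2(*(B-C)[::-1])))
print('bottom',P(440,63,0).round(1),P(467,435,0).round(1))
d=A-B;yaw=np.degrees(np.arctan2(d[1],d[0]));print('yaw',yaw)
S=[ray(p,160,147,.074)[:2]*1000,ray(p,190,340,.074)[:2]*1000]; print('shelf',S,np.degrees(np.arctan2(*(S[0]-S[1])[::-1])))
n=np.array([-d[1],d[0]])/np.linalg.norm(d); n*=np.sign(n[1]); f=(A+B)/2+5*n; print('tray_front',f,'dir',n)
go(f[0]/1000,f[1]/1000,.12,yaw)
print('mug');look(p,'mug')
E
python3 d.py
```

```text
rim outer [738.9 105.5] [630.8  93.5] 108.785852316644
far side [730.9 186.8] -84.41284985504377
near side [621.1 175.7] -83.26968766482084
bottom [738.6 105.3] [630.1  93.3]
yaw 6.322173176497513
shelf [array([745.87767374, 183.49127365]), array([546.67510137, 161.83602049])] 6.204243748555178
tray_front [684.26950226 104.45641804] dir [-0.11011896  0.99391841]
pos [0.6984 0.0371 0.2803] t 3.2 F [-0.1  0.5  0.2] op 0.65
turn [ 0.02 -0.04 -1.36] shift [ -8.4 -68.3 160.3]
mug
mug 0.72 [ 0.787 -0.112  0.054] [485. 128.]
mug 0.32 [0.541 0.289 0.121] [ 36. 364.]
```

Emit:
send_rows(rows="0 0 -1.4 -8 -45 30 -0.2;0 0 -1.4 -8 -68 80 -0.2;0 0 -1.4 -8 -68 135 -0.2;0 0 -1.4 -8 -68 160 -0.2;0 0 -1.4 -8 -68 160 -0.2")

```text
time: 3.88
eef_pos: [0.6828, 0.105, 0.1165]
tcp_rot: [0.998, 0.056, -0.003, -0.0]
contact_force: [0.5, -0.7, 0.5]
opening: 0.399
finger_force: 0.0
```

```bash
python3 -c "
from h import *
go(.6843,.1045,.037,6.3)"
```

```text
pos [0.6828 0.105  0.1165] t 3.88 F [ 0.5 -0.7  0.5] op 0.4
turn [-0.04  0.34  0.13] shift [ 1.9  0.7 79.5]
```

Emit:
send_rows(rows="0 0 0 1 0 25 -0.2;0 0 0 1 0 50 -0.2;0 0 0 1 0 75 -0.2;0 0 0 1 0 79 -0.2;0 0 0 1 0 79 -0.2")

```text
time: 4.5
eef_pos: [0.687, 0.1053, 0.0426]
tcp_rot: [0.998, 0.056, 0.001, 0.0]
contact_force: [0.6, -0.6, 0.9]
opening: 0.402
finger_force: 0.0
```

```bash
python3 -c "
from h import *
go(.6843,.1045,.037,6.3)"
```

```text
pos [0.687  0.1053 0.0426] t 4.5 F [ 0.6 -0.6  0.9] op 0.4
turn [ 0.02 -0.16  0.14] shift [-2.8  0.5  5.6]
```

Emit:
send_rows(rows="0 0 0 -2 0 4 -0.2;0 0 0 -2 0 4 -1;0 0 0 -2 0 4 -1;0 0 0 -2 0 4 -1;0 0 0 -2 0 4 -1;0 0 0 -2 0 4 -1", grip_force=40)

```text
time: 5.25
eef_pos: [0.6843, 0.1052, 0.0375]
tcp_rot: [0.998, 0.056, 0.0, 0.0]
contact_force: [-1.2, -0.7, 4.8]
opening: 0.107
finger_force: 40.8
```

```bash
python3 -c "
from h import *
n=np.array([-.11,.994]); t=np.array([.6843,.1045])-.125*n
go(t[0],t[1],.039,6.3)"
```

```text
pos [0.6843 0.1052 0.0375] t 5.25 F [-1.2 -0.7  4.8] op 0.11
turn [ 0.01 -0.05  0.16] shift [ -0.4 125.8  -1.5]
```

Emit:
send_rows(rows="0 0 0 0 10 0 -1;0 0 0 0 28 0 -1;0 0 0 0 48 0 -1;0 0 0 0 68 0 -1;0 0 0 0 88 0 -1;0 0 0 0 108 0 -1;0 0 0 0 126 0 -1;0 0 0 0 136 0 -1")

```text
time: 6.25
eef_pos: [0.6997, -0.0304, 0.0374]
tcp_rot: [0.998, 0.056, 0.001, -0.001]
contact_force: [0.2, 4.3, 5.5]
opening: 0.11
finger_force: 41.0
```

Emit:
send_rows(rows="0 0 0 0 0 0 -1;0 0 0 0 0 0 -0.2;0 0 0 0 0 0 -0.2;0 0 0 0 0 0 -0.2;0 0 0 0 0 -40 -0.2;0 0 0 0 0 -80 -0.2;0 0 0 0 0 -80 -0.2")

```text
time: 7.12
eef_pos: [0.7019, -0.0303, 0.1216]
tcp_rot: [0.998, 0.056, 0.004, 0.001]
contact_force: [0.9, 0.6, 0.7]
opening: 0.4
finger_force: 0.0
```

```bash
cat > e.py <<'E'
from h import *
p=cam('wrist','w2.png'); t=cam('top')
for n in ('tray_rib','tray_front','tray'): look(p,n); look(t,n)
go(.6973,.062,.12,6.3)
c=t['color'][130:270,220:430]
c=(255*(c/255)**.45).astype(np.uint8)
cv2.imwrite('pics/t2.png',cv2.resize(c[:,:,::-1],None,fx=3.8,fy=3.8,interpolation=cv2.INTER_CUBIC))
E
python3 e.py
```

```text
tray_rib 0.95 [0.69  0.066 0.017] [174. 251.]
tray_rib 0.92 [0.29  0.267 0.001] [242. 324.]
tray_rib 0.82 [0.553 0.543 0.005] [160. 239.]
tray_rib 0.66 [0.683 0.099 0.007] [299. 204.]
tray_front 0.73 [0.693 0.063 0.018] [179. 248.]
tray_front 0.94 [0.555 0.536 0.004] [162. 239.]
tray_front 0.66 [0.286 0.266 0.007] [242. 325.]
tray_front 0.61 [0.687 0.098 0.008] [299. 203.]
tray 0.72 [0.689 0.065 0.016] [177. 252.]
tray 0.72 [0.292 0.263 0.006] [243. 323.]
tray 0.68 [0.556 0.543 0.005] [160. 238.]
tray 0.63 [0.686 0.096 0.008] [300. 203.]
pos [ 0.6983 -0.0297  0.1149] t 7.53 F [ 0.5 -0.3  0. ] op 0.4
turn [-0.05  0.15  0.16] shift [  9.3 -91.3  -5. ]
```

View pics/w2.png

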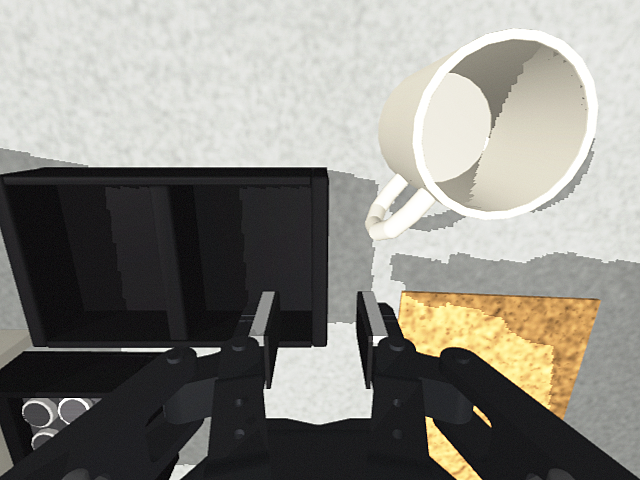

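The tray is out of the shelf: front wall about x=320, cross wall about x=170, rows 183-338. I'll measure the cross wall by comparing it with the predicted pose.

```bash
cat > f.py <<'E'
from h import *
p=cam('wrist')
def P(u,v,z): return (ray(p,u,v,z)[:2]*1000).round(1)
for yaw in (6.3,):
    a=np.radians(yaw); ex=np.array([np.sin(a),-np.cos(a)]); ey=np.array([np.cos(a),np.sin(a)])  # ex: towards front
    c=np.array([.6997,-.0304])-.090*ex; print('pred rib',c)
    for n,(X,Y) in dict(FF=(.095,.055),FN=(.095,-.055),BF=(-.095,.055),BN=(-.095,-.055),r1=(.006,.05),r2=(-.006,.05),r3=(.006,-.05),r4=(-.006,-.05)).items():
        q=c+X*ex+Y*ey; print(n,proj(p,[*q,.046]).round(1))
g=p['color'][...,:3].mean(2); g=(255*(g/255)**.4)
for v in (215,260,310): print(v,[int(x) for x in g[v-2:v+3,130:340].mean(0)][::3])
c=(255*(p['color'][140:360,0:400]/255)**.4).astype(np.uint8)
cv2.imwrite('pics/w2c.png',cv2.resize(c[:,:,::-1],None,fx=2,fy=2,interpolation=cv2.INTER_CUBIC))
E
python3 f.py
```

```text
pred rib [0.68982391 0.05905649]
FF [330.  170.1]
FN [327.8 347.5]
BF [-28.4 169.4]
BN [ 24.8 346.7]
r1 [163.3 179.2]
r2 [140.9 179.2]
r3 [184.9 340.3]
r4 [165.6 340.2]
215 [121, 120, 119, 118, 121, 119, 117, 124, 123, 120, 119, 119, 115, 94, 81, 80, 83, 81, 86, 83, 79, 83, 100, 100, 100, 101, 101, 100, 100, 99, 103, 99, 100, 101, 102, 102, 100, 112, 119, 119, 120, 119, 118, 119, 119, 121, 119, 121, 121, 123, 121, 121, 122, 123, 120, 122, 122, 124, 121, 122, 122, 109, 120, 120, 122, 123, 119, 194, 210, 212]
260 [118, 116, 117, 116, 117, 118, 116, 116, 116, 120, 119, 119, 116, 117, 114, 98, 84, 84, 84, 83, 78, 80, 79, 89, 99, 98, 101, 99, 98, 100, 101, 99, 104, 100, 102, 101, 102, 100, 106, 120, 118, 119, 119, 118, 119, 119, 117, 121, 119, 119, 123, 120, 121, 120, 122, 121, 123, 123, 123, 123, 124, 111, 119, 119, 122, 122, 110, 209, 210, 209]
310 [95, 96, 93, 93, 95, 95, 94, 97, 95, 97, 97, 103, 119, 116, 116, 116, 118, 100, 82, 83, 83, 77, 83, 85, 83, 87, 91, 84, 86, 88, 90, 91, 88, 86, 91, 89, 86, 86, 109, 112, 110, 110, 136, 204, 204, 203, 208, 89, 98, 97, 96, 95, 95, 94, 96, 96, 96, 95, 94, 93, 94, 95, 118, 119, 122, 122, 95, 214, 209, 209]
```

View pics/w2c.png

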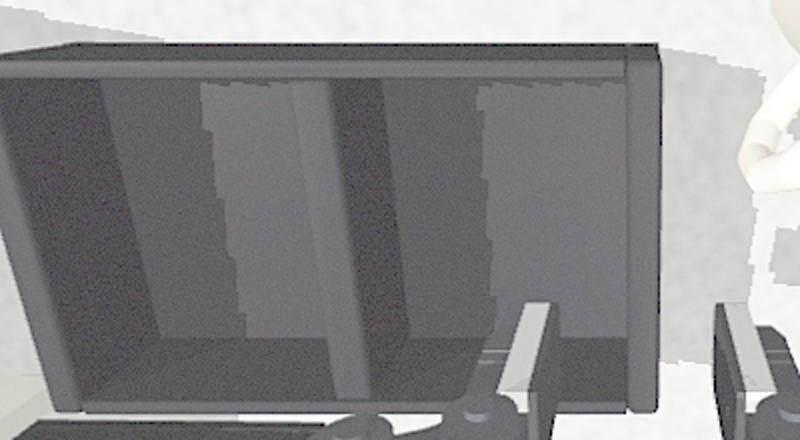

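The observed edges match the predicted pose within 2 px: rib at (0.690, 0.059), yaw 6.3°.

```bash
python3 -c "
from h import *
go(.690,.059,.115,6.3)"
```

```text
pos [ 0.6986 -0.0297  0.1153] t 7.58 F [-0.3  0.1  0.5] op 0.4
turn [-0.03  0.11  0.16] shift [  1.5 -89.1   0.4]
```

Emit:
send_rows(rows="0 0 0 1 -45 0 -0.2;0 0 0 1 -89 0 -0.2;0 0 0 1 -89 0 -0.2;0 0 0 1 -89 30 -0.2;0 0 0 1 -89 60 -0.2;0 0 0 1 -89 78 -0.2;0 0 0 1 -89 78 -0.2;0 0 0 1 -89 78 -0.2")

```text
time: 8.57
eef_pos: [0.6911, 0.0583, 0.0399]
tcp_rot: [0.998, 0.056, 0.001, 0.0]
contact_force: [0.3, 0.3, 0.6]
opening: 0.399
finger_force: 0.0
```

```bash
python3 -c "
from h import *
go(.690,.059,.037,6.3)"
```

```text
pos [0.6911 0.0583 0.0399] t 8.57 F [0.3 0.3 0.6] op 0.4
turn [ 0.02 -0.12  0.14] shift [-1.  -0.8  2.9]
```

Emit:
send_rows(rows="0 0 0 -1 0 2 -1;0 0 0 -1 0 2 -1;0 0 0 -1 0 2 -1;0 0 0 -1 0 2 -1;0 0 0 -1 0 -8 -1;0 0 0 -1 0 -25 -1;0 0 0 -1 0 -50 -1;0 0 0 -1 0 -80 -1", grip_force=70)

```text
time: 9.57
eef_pos: [0.6883, 0.0587, 0.1189]
tcp_rot: [0.998, 0.056, -0.001, -0.0]
contact_force: [-0.3, 0.3, -1.4]
opening: 0.126
finger_force: 70.6
```

Emit:
send_rows(rows="0 0 0 0 0 -20 -1;0 0 0 0 0 -40 -1;0 0 0 0 0 -50 -1;0 0 0 0 0 -50 -1")

```text
time: 10.07
eef_pos: [0.6894, 0.0586, 0.1694]
tcp_rot: [0.998, 0.056, 0.001, 0.0]
contact_force: [-0.8, -0.4, -2.7]
opening: 0.129
finger_force: 70.6
```

```bash
python3 -c "
from h import *
go(.558,-.181,.16,93.7)"
```

```text
pos [0.6894 0.0586 0.1694] t 10.07 F [-0.8 -0.4 -2.7] op 0.13
turn [ 7.000e-02 -5.000e-02 -8.724e+01] shift [-157.6  223.3    9.3]
```

Emit:
send_rows(rows="0 0 -4 -6 9 0 -1;0 0 -13 -25 36 0 -1;0 0 -23 -48 68 0 -1;0 0 -33 -72 102 0 -1;0 0 -43 -96 136 0 -1;0 0 -53 -120 170 0 -1;0 0 -63 -143 203 0 -1;0 0 -72 -157.6 223.3 0 -1")

```text
time: 11.08
eef_pos: [0.556, -0.1822, 0.1672]
tcp_rot: [0.773, 0.634, -0.001, -0.001]
contact_force: [-0.6, -0.5, -1.9]
opening: 0.128
finger_force: 70.6
```

Emit:
send_rows(rows="0 0 -7 0 0 0 -1;0 0 -13 0 0 0 -1;0 0 -15 0 0 0 -1;0 0 -15 0 0 0 -1")

```text
time: 11.58
eef_pos: [0.5573, -0.1807, 0.1679]
tcp_rot: [0.686, 0.728, -0.0, -0.001]
contact_force: [-0.3, -0.4, -2.5]
opening: 0.128
finger_force: 70.6
```

```bash
cat > g.py <<'E'
from h import *
s=ctrl.get_state(); print(R.from_quat(s['tcp_rot']).as_matrix().round(4).tolist())
go(.558,-.181,.045,93.7)
p=cam('scene');c=p['color'][170:330,190:420]
cv2.imwrite('pics/s3.png',cv2.resize(c[:,:,::-1],None,fx=3.4,fy=3.4,interpolation=cv2.INTER_CUBIC))
E
python3 g.py
```

```text
[[-0.0595, 0.9982, -0.0012], [0.9982, 0.0595, 0.0007], [0.0007, -0.0012, -1.0]]
pos [ 0.5573 -0.1807  0.1679] t 11.57 F [-0.3 -0.4 -2.5] op 0.13
turn [-0.07 -0.04 -0.29] shift [ -0.4   0.8 122.9]
```

View pics/s3.png

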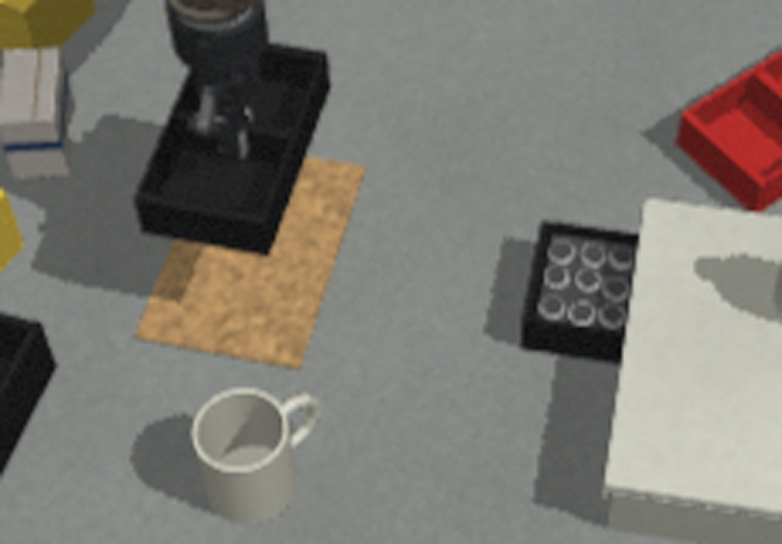

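The tray is held level over the mat, at crop (230,150). I'll lower it.

Emit:
send_rows(rows="0 0 -0.3 0 1 30 -1;0 0 -0.3 0 1 65 -1;0 0 -0.3 0 1 95 -1;0 0 -0.3 0 1 112 -1;0 0 -0.3 0 1 119 -1;0 0 -0.3 0 1 123 -1;0 0 -0.3 0 1 123 -1;0 0 -0.3 0 1 123 -1")

```text
time: 12.62
eef_pos: [0.5593, -0.1813, 0.0467]
tcp_rot: [0.684, 0.73, 0.0, 0.001]
contact_force: [-0.2, 0.2, -1.8]
opening: 0.124
finger_force: 70.4
```

Emit:
send_rows(rows="0 0 0 0 0 2 -1;0 0 0 0 0 4 -1;0 0 0 0 0 5 -1;0 0 0 0 0 6 -1;0 0 0 0 0 6 -1")

```text
time: 13.25
eef_pos: [0.5587, -0.181, 0.0412]
tcp_rot: [0.684, 0.73, -0.0, -0.001]
contact_force: [-5.0, 1.6, 8.0]
opening: 0.126
finger_force: 72.1
```

Emit:
send_rows(rows="0 0 0 0 0 0 -0.2;0 0 0 0 0 0 -0.2;0 0 0 0 0 0 -0.2;0 0 0 0 0 -30 -0.2;0 0 0 0 0 -80 -0.2;0 0 0 0 0 -140 0.9;0 0 0 0 0 -200 0.9;0 0 0 0 0 -210 0.9")

```text
time: 14.25
eef_pos: [0.561, -0.1821, 0.2562]
tcp_rot: [0.683, 0.73, 0.002, 0.005]
contact_force: [-0.3, 1.0, -0.6]
opening: 0.949
finger_force: 0.0
```

```bash
python3 -c "
from h import *
go(.492,-.418,.25,19.8)"
cat > t.py <<'E'
from h import *
p=cam('top'); im=p['color'].astype(int); r,g,b=im[...,0],im[...,1],im[...,2]
E
```

```text
pos [ 0.561  -0.1821  0.2562] t 14.25 F [-0.3  1.  -0.6] op 0.95
turn [ 6.900e-01 -7.000e-02  7.397e+01] shift [-230.8  -84.4    6.7]
```

Emit:
send_rows(rows="0 0 8 -20 -8 0 0.9;0 0 18 -52 -19 0 0.9;0 0 28 -85 -31 0 0.9;0 0 38 -118 -43 0 0.9;0 0 48 -151 -55 0 0.9;0 0 58 -184 -67 0 0.9;0 0 67 -214 -78 0 0.9;0 0 74 -231 -84.4 0 0.9")

```text
time: 15.25
eef_pos: [0.4885, -0.4181, 0.2477]
tcp_rot: [0.986, 0.169, -0.001, -0.001]
contact_force: [0.5, 0.1, 0.8]
opening: 0.95
finger_force: 0.0
```

Emit:
send_rows(rows="0 0 0 0 0 0 0.9;0 0 0 0 0 0 0.9")

```text
time: 15.5
eef_pos: [0.4896, -0.4161, 0.2486]
tcp_rot: [0.985, 0.173, -0.0, -0.001]
contact_force: [0.0, -0.1, -0.0]
opening: 0.949
finger_force: 0.0
```

```bash
python3 b.py; python3 -c "
from h import *
p=cam('wrist','w4.png'); look(p,'carton'); go(.492,-.418,.071,19.8)
for z in (.08,0):
  a=np.radians(19.8); ex=np.array([-np.sin(a),np.cos(a)]); ey=np.array([np.cos(a),np.sin(a)])
  print([proj(p,[*(np.array([.492,-.418])+X*ex+Y*ey),z]).round().tolist() for X in(-.026,.026) for Y in(-.045,.045)])"
```

```text
mat [ 558. -181.] [230. 150.] 3.8
shelf [589. 270.] [289. 200.] 6.3
carton [ 503. -414.] [66. 53.] 19.9
carton 0.95 [ 0.378 -0.467  0.081] [329. 347.]
carton 0.76 [ 0.626 -0.431  0.085] [401.  61.]
carton 0.69 [ 0.503 -0.416  0.083] [324. 209.]
pos [ 0.4899 -0.416   0.2494] t 15.65 F [ 0.2  0.8 -0.1] op 0.95
turn [-0.03  0.    0.07] shift [  1.3   2.7 178.4]
[[351.0, 270.0], [354.0, 167.0], [292.0, 270.0], [290.0, 167.0]]
[[345.0, 241.0], [347.0, 158.0], [297.0, 241.0], [296.0, 158.0]]
```

View pics/w4.png

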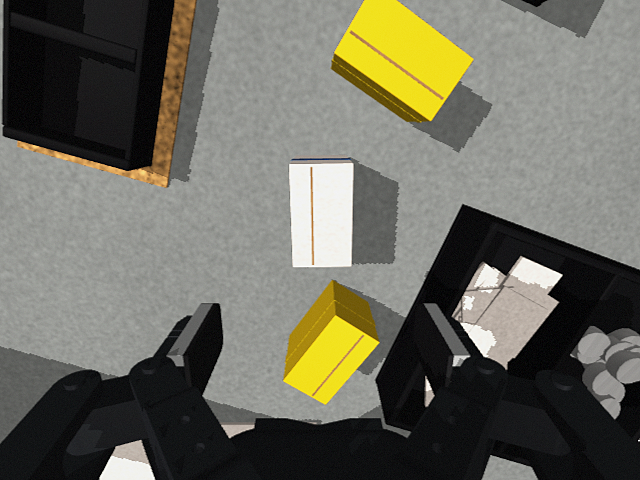

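The white carton's top has corners at about (290,164), (352,164), (352,267) and (292,267), and its yaw agrees with the estimate. The tray lies inside the mat at top left.

```bash
python3 -c "
from h import *
p=cam('wrist'); c=ray(p,321.6,215.5,.08)
a,b=[ray(p,(290+352)/2,164,.08),ray(p,322,267,.08)]; print(c,np.degrees(np.arctan2(*(a-b)[1::-1])),np.linalg.norm(a-b))
go(c[0],c[1],.069,19.8)
# tray corners as predicted from release pose
for z,n in((.049,'rim'),):
  t=np.array([.5587,-.181]);y=np.radians(3.6);ex=np.array([np.cos(y),np.sin(y)]);ey=np.array([-np.sin(y),np.cos(y)])
  for X in(-.095,0,.095):
    for Y in(-.055,.055): print(X,Y,proj(p,[*(t+X*ex+Y*ey),z]).round())
"
```

```text
[ 0.49655875 -0.41651851  0.08      ] 20.544802921707415 0.08963424153263973
pos [ 0.4899 -0.4161  0.2496] t 15.7 F [-0.6 -0.3  0.4] op 0.95
turn [-0.01 -0.    0.06] shift [  6.1   2.7 180.6]
-0.095 -0.055 [128. 173.]
-0.095 0.055 [  1. 137.]
0 -0.055 [142.  60.]
0 0.055 [ 2. 17.]
0.095 -0.055 [158. -76.]
0.095 0.055 [   4. -129.]
```

Emit:
send_rows(rows="0 0 -0.4 5.5 2.7 30 0.9;0 0 -0.4 5.5 2.7 80 0.9;0 0 -0.4 5.5 2.7 125 0.9;0 0 -0.4 5.5 2.7 160 0.9;0 0 -0.4 5.5 2.7 178 0.9;0 0 -0.4 5.5 2.7 178 0.9;0 0 -0.4 5.5 2.7 178 0.9")

```text
time: 16.58
eef_pos: [0.4967, -0.4186, 0.0737]
tcp_rot: [0.985, 0.175, 0.001, 0.002]
contact_force: [-0.4, 0.4, -0.2]
opening: 0.945
finger_force: 0.0
```

```bash
python3 -c "
from h import *
go(.4955,-.417,.067,20.2)"
```

```text
pos [ 0.4967 -0.4186  0.0737] t 16.57 F [-0.4  0.4 -0.2] op 0.94
turn [ 0.19 -0.07 -0.02] shift [-0.6 -2.   6.7]
```

Emit:
send_rows(rows="0 0 0 0 0 3 0.9;0 0 0 0 0 3 0;0 0 0 0 0 3 -0.2;0 0 0 0 0 3 -0.2;0 0 0 0 0 3 -0.2;0 0 0 0 0 3 -0.2", grip_force=30)

```text
time: 17.32
eef_pos: [0.4959, -0.4179, 0.0693]
tcp_rot: [0.985, 0.175, 0.0, 0.0]
contact_force: [-0.7, 1.5, 5.0]
opening: 0.601
finger_force: 32.3
```

```bash
python3 -c "
from h import *
go(.4955,-.417,.067,20.2)"
```

```text
pos [ 0.4959 -0.4179  0.0693] t 17.32 F [-0.7  1.5  5. ] op 0.6
turn [ 0.03 -0.02 -0.04] shift [-0.1 -1.   2.3]
```

Emit:
send_rows(rows="0 0 0 0 0 -5 -0.2;0 0 0 0 0 -25 -0.2;0 0 0 0 0 -60 -0.2;0 0 0 0 0 -95 -0.2;0 0 0 0 0 -115 -0.2;0 0 0 0 0 -115 -0.2;0 0 0 0 0 -115 -0.2")

```text
time: 18.2
eef_pos: [0.495, -0.417, 0.182]
tcp_rot: [0.985, 0.175, -0.001, -0.001]
contact_force: [0.2, -0.1, -1.4]
opening: 0.6
finger_force: 31.8
```

```bash
python3 -c "
from h import *
t=np.array([.5587,-.181]);y=np.radians(3.65);ex=np.array([np.cos(y),np.sin(y)])
for s in(-1,1):
  c=t+s*.0455*ex; print(c); go(c[0],c[1],.18,93.65)
p=cam('wrist','w5.png')
s=ctrl.get_state();Rc=R.from_quat(s['tcp_rot'])
for Y in(-.026,.026):
  for X in(-.045,.045): print(proj(p,s['eef_pos']+Rc.apply([X,Y,-.0107])).round())
"
```

```text
[ 0.51329229 -0.1838966 ]
pos [ 0.495 -0.417  0.182] t 18.2 F [ 0.2 -0.1 -1.4] op 0.6
turn [-1.600e-01 -5.000e-02 -7.349e+01] shift [  97.5 -212.5    2.5]
[ 0.60410771 -0.1781034 ]
pos [ 0.495 -0.417  0.182] t 18.2 F [ 0.2 -0.1 -1.4] op 0.6
turn [-1.600e-01 -5.000e-02 -7.349e+01] shift [ 184.8 -186.6    2.3]
[254. 447.]
[239. 236.]
[382. 447.]
[397. 236.]
```

View pics/w5.png

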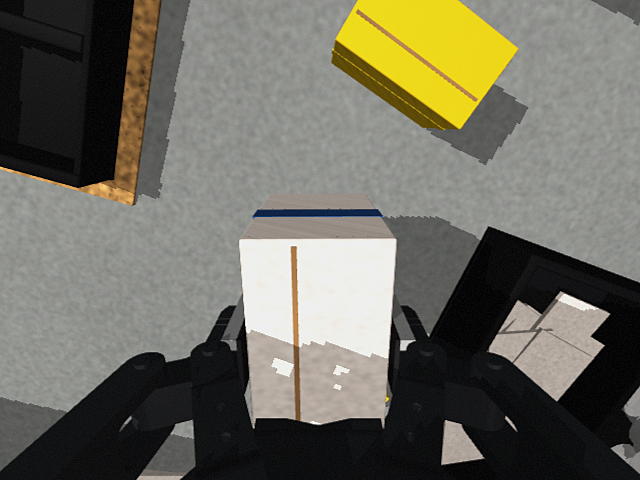

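Emit:
send_rows(rows="0 0 -7 8 -17 0 -0.2;0 0 -17 21 -46 0 -0.2;0 0 -27 35 -76 0 -0.2;0 0 -37 49 -106 0 -0.2;0 0 -47 63 -136 0 -0.2;0 0 -57 76 -166 0 -0.2;0 0 -66 89 -194 0 -0.2;0 0 -73.5 97.5 -212.5 0 -0.2")

```text
time: 19.25
eef_pos: [0.513, -0.1827, 0.1816]
tcp_rot: [0.682, 0.731, -0.0, -0.002]
contact_force: [-0.0, -0.7, -1.7]
opening: 0.605
finger_force: 31.8
```

Emit:
send_rows(rows="0 0 0 0 0 30 -0.2;0 0 0 0 0 30 -0.2;0 0 0 0 0 30 -0.2")

```text
time: 19.62
eef_pos: [0.5138, -0.1847, 0.1533]
tcp_rot: [0.684, 0.729, -0.0, -0.001]
contact_force: [0.9, 0.4, -0.9]
opening: 0.608
finger_force: 31.9
```

```bash
python3 -c "
from h import *
go(.5133,-.1839,.15,93.65)
p=cam('wrist','w6.png')
t=np.array([.5587,-.181]);y=np.radians(3.65);ex=np.array([np.cos(y),np.sin(y)]);ey=np.array([-np.sin(y),np.cos(y)])
for n,X,Y in(('outer',-.095,-.055),('outer',.095,-.055),('outer',.095,.055),('outer',-.095,.055),('rib',.006,.05),('rib',-.006,.05),('rib',.006,-.05),('in',-.085,-.05),('in',-.085,.05)): print(n,X,Y,proj(p,[*(t+X*ex+Y*ey),.049]).round())
s=ctrl.get_state();Rc=R.from_quat(s['tcp_rot'])
for X in(-.045,.045): 
  for Y in(-.026,.026): print('carton top/bottom',X,Y,proj(p,s['eef_pos']+Rc.apply([X-.0008,Y,-.0107])).round(),proj(p,s['eef_pos']+Rc.apply([X-.0008,Y,.0693])).round())
"
```

```text
pos [ 0.5138 -0.1847  0.1533] t 19.62 F [ 0.9  0.4 -0.9] op 0.61
turn [-0.05 -0.04 -0.01] shift [ 0.8 -0.4  3.3]
outer -0.095 -0.055 [248. 319.]
outer 0.095 -0.055 [512. 319.]
outer 0.095 0.055 [541. 163.]
outer -0.095 0.055 [237. 164.]
rib 0.006 0.05 [398. 172.]
rib -0.006 0.05 [379. 172.]
rib 0.006 -0.05 [389. 312.]
in -0.085 -0.05 [262. 313.]
in -0.085 0.05 [254. 172.]
carton top/bottom -0.045 -0.026 [253. 451.] [276. 338.]
carton top/bottom -0.045 0.026 [382. 451.] [360. 338.]
carton top/bottom 0.045 -0.026 [237. 239.] [269. 193.]
carton top/bottom 0.045 0.026 [397. 239.] [366. 193.]
```

View pics/w6.png

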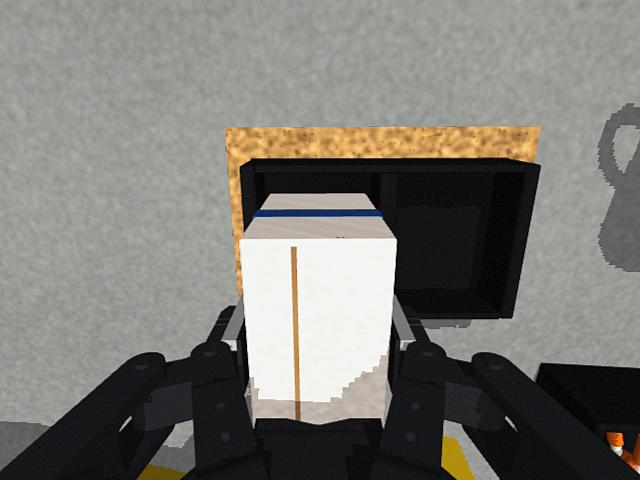

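The tray outline observed ((240,163), (540,165), (513,318)) matches the prediction, and the carton is over its left compartment. I'll lower it in.

Emit:
send_rows(rows="0 0 0 1.4 -0.4 15 -0.2;0 0 0 1.4 -0.4 30 -0.2;0 0 0 1.4 -0.4 42 -0.2;0 0 0 1.4 -0.4 52 -0.2;0 0 0 1.4 -0.4 60 -0.2;0 0 0 1.4 -0.4 65 -0.2;0 0 0 1.4 -0.4 65 -0.2")

```text
time: 20.55
eef_pos: [0.5134, -0.1832, 0.0883]
tcp_rot: [0.684, 0.729, -0.0, -0.0]
contact_force: [-0.2, 0.2, -1.7]
opening: 0.609
finger_force: 32.0
```

Force is unchanged and the carton's bottom is now inside the rim. I'll lower it the last 11 mm gently.

Emit:
send_rows(rows="0 0 0 0 0 3 -0.2;0 0 0 0 0 6 -0.2;0 0 0 0 0 8 -0.2;0 0 0 0 0 10 -0.2;0 0 0 0 0 11 -0.2;0 0 0 0 0 11 -0.2")

```text
time: 21.3
eef_pos: [0.5134, -0.1832, 0.0776]
tcp_rot: [0.684, 0.729, -0.0, -0.0]
contact_force: [-0.0, -0.4, -1.3]
opening: 0.6
finger_force: 32.0
```

Emit:
send_rows(rows="0 0 0 0 0 1 -0.2;0 0 0 0 0 2 -0.2;0 0 0 0 0 2.5 -0.2;0 0 0 0 0 2.5 -0.2")

```text
time: 21.8
eef_pos: [0.5137, -0.1834, 0.0773]
tcp_rot: [0.684, 0.729, -0.0, -0.0]
contact_force: [-5.3, 3.6, 10.3]
opening: 0.602
finger_force: 33.3
```

Emit:
send_rows(rows="0 0 0 0 0 1.5 0.3;0 0 0 0 0 1.5 0.5;0 0 0 0 0 1.5 0.7;0 0 0 0 0 1.5 0.7;0 0 0 0 0 -30 0.7;0 0 0 0 0 -80 0.7;0 0 0 0 0 -140 0.7;0 0 0 0 0 -180 0.7")

```text
time: 22.8
eef_pos: [0.5141, -0.1836, 0.2585]
tcp_rot: [0.684, 0.729, 0.0, 0.002]
contact_force: [0.3, 0.5, -0.2]
opening: 0.847
finger_force: 0.0
```

Emit:
send_rows(rows="0 0 0 -60 0 0 0.7;0 0 0 -120 0 0 0.7;0 0 0 -120 0 0 0.7;0 0 0 -120 0 0 0.7")

```text
time: 23.3
eef_pos: [0.5208, -0.3027, 0.2545]
tcp_rot: [0.684, 0.729, 0.0, -0.001]
contact_force: [0.3, -0.4, -1.2]
opening: 0.854
finger_force: 0.0
```

```bash
python3 -c "
from h import *
p=cam('scene'); c=p['color'][160:330,190:420]
cv2.imwrite('pics/s7.png',cv2.resize(c[:,:,::-1],None,fx=3.4,fy=3.4,interpolation=cv2.INTER_CUBIC))
go(.5,-.3,.25,93)"
```

```text
pos [ 0.521  -0.3021  0.2546] t 23.35 F [-0.3 -0.6  0.5] op 0.85
turn [-0.04 -0.07  0.69] shift [  3.4 -20.8   4.6]
```

View pics/s7.png

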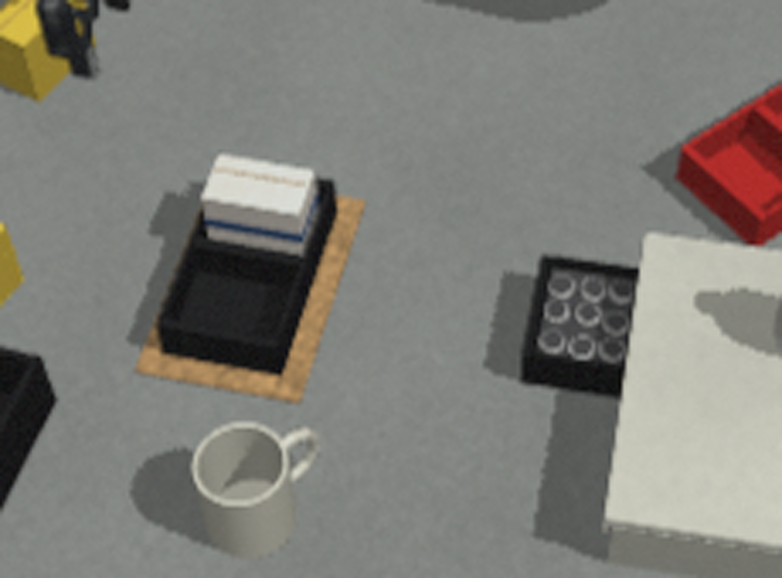

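The carton stands upright in the tray's rear compartment, at crop (260,205). The tray lies inside the mat, and the mug (245,490) and full tray are untouched.

```bash
python3 -c "
from plant import ctrl
print(ctrl.sign_off())"
```

```text
the job is handed in; nothing more can be done
None
```

The job is handed in at about 23 s of the 72 s allowed: the empty tray lies lengthwise inside the cork mat with the white carton upright in its compartment nearest the robot, and the full tray, bottle and mug were not touched.

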